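Turn the trolley wheel until its valve is at twelve o'clock

ROBOT

A 6-joint arm with a two-finger parallel gripper is mounted at the origin on the work surface. World frame = base frame: x ahead of the robot, y to its left, z up, the work surface at z = 0. Lengths are in m, angles in degrees, forces in N, time in s.
With the tool pointing down it reaches from about 0.375 to 0.9 m from the base axis. Payload 3.1 kg.
Tool frame: the origin (TCP) lies at the very end of the fingers, on their centre line; the grasp point (between the pads) lies 19 mm behind it; z points along the fingers, y is the line along which they close (so a half turn about z gives the same grasp; the last joint's range is limited). The gripper opens to 87 mm and grips with 3 to 60 N. Pads are 19 mm wide; open, the fingers measure 117 mm over their backs; the gripper's body (75 mm by 190 mm) begins 51 mm behind the grasp point.
Start: joints at [-77.779, 30.224, 82.088, -0, 67.689, -10.227], TCP at [0.239, -0.578, 0.223] pointing down, gripper open.
Joint ranges: [-176.69, 176.69], [-43.24, 126.21], [12.49, 139.97], [-82, 262], [0, 151.66], [-163.58, 163.58]. Speed limits (degrees/s): [159.86, 159.86, 180, 180, 180, 180].

INTERFACE

Orientations are given as [roll, pitch, yaw] about the fixed x, y, z axes, in that order (R = Rz(yaw) Ry(pitch) Rx(roll)).
In Python, from bench import robot gives the robot as it stands.
- The arm moves only by the tool apply_moves, never from a script. Its argument "commands" is a list of rows, each an object of numbers: "tx", "ty", "tz": the shift along the tool's x, y, z as a fraction of full scale; "rx", "ry", "rz": the turn, a rotation vector about the tool's x, y, z as a fraction of full scale; "jaw": the closure, from -1 (fully open) to 1 (shut). A call has 1 to 8 rows; each row is the pose to reach, as a shift and turn from the pose commanded when the call began, along the tool's axes at that moment, turning the shorter way round; what a row does not reach only later rows make up. Full scale, the value 1, is 0.4 m for a shift and 360 degrees for a turn. A row lasts 1/10 s, in which the tool goes at most 50 mm and 8.59 degrees, less where a joint would pass 70% of its speed; a pose out of reach is approached as far as the arm can. A call with a number of a shift or a turn outside -1 to 1 is refused whole. A call with a gripper value outside its range is refused whole. The fingers move at their own pace and stop on an object; "squeeze" is the grip in N (left out, the last holds). Time passes only in rows, so rows that repeat a pose let the fingers close. It gives the time, the measured TCP pose, the force, the opening and the grip force at its end, in the units of the state.
- robot.observe(): the state, without advancing time (a new reading comes with each control period).
- robot.snapshot(name): name is "scene" or "top" or "wrist"; returns the picture (420x560x3 uint8, red, green, blue); there is no depth.
- robot.get_calibration(name): a dict with "intrinsics" (3x3 intrinsics, pixels), "R" (3x3) and "t" (3): a world point X has camera coordinates R X + t. Camera axes: x right, y down, z forward; pixel columns grow to the right and rows downward; lengths in m; the calibration is good to about 2 mm. A picture is of the moment at which its call begins: read the wrist's pose just before it. get_calibration takes no time and is no camera call; for the wrist camera it gives the pose at the moment of the call.
- robot.finish_job(): hands the job in; it is judged then, once.
Trained networks look in the newest picture that a camera, given by its name, has taken for a name from the list of things; names that differ only in an ending like _2 or _b are one class to them, and where a whole thing is asked for, a point or a joint stands for the part that bears it (a point fixed in the world has none). Each returns a list of dicts, best first, with "conf" (0 to 1); they miss things now and then, are a little off and sometimes report something else, mostly with a low value. They report only what shows in the picture. A call takes as long as a camera call.
- robot.regions_of(camera, target): "region" (420x560 bool, what is visible of it) and "centre" ([column, row] in pixels, amid what is visible of it).
- robot.tip_of(camera, target): "centre" ([column, row] in pixels: a listed point, or the origin of a listed thing).
The state is a dict: "time_s": time; "qpos": joint angles; "dq": joint speeds; "effort": joint torques, N m; "position": TCP position; "orientation": TCP orientation; "wrist_force": force on the tool from outside, world axes, zero at the start; "torque": the same for the moment, N m; "width": opening from 0.0 (shut) to 1.0 (fully open); "grasp_force": force on a finger pad.
Only numpy, scipy, OpenCV 4.12 (cv2) and the standard library are available. Lean on these libraries where they do the work, as an engineer would, in place of code of your own. Each camera call takes 0.05 s, during which the arm holds its last target. There are 200 camera calls.

TASK

The sealant round the tyre of this trolley wheel is still wet. With the fingertips, push one spoke after another to turn the wheel slowly on its stand, either way round, until the valve stem is straight up at twelve o'clock, directly above the axle; then leave the wheel at rest. Push only on the spokes, not on the tyre, rim or valve, and leave the tin, bottle and pipe offcut where they are.

Things in the scene. Friction and masses are not known exactly. Their poses are not given: they have to be found in the camera images.
- stand: Green steel wheel stand, fixed to the bench. Origin on the bench straight below the axle, in the tyre's mid-plane; z up, x level along the axle and away from the robot, y to the left seen from the robot (its yaw varies). Base plate 10 mm thick, x -150 to 80 mm, y -185 to 185 mm; two posts 30 mm square at x = -105, y = -165 and 165 mm, tops at z = 187 mm.
- crossbar (a point): Middle of the stand's level green cross-bar, 24 mm square and 350 mm long along the stand's y, at axle height, 105 mm on the robot's side of the tyre's mid-plane. It blocks nine and three o'clock: no spoke can be followed past it. Above it the spokes are open to the robot: a finger pointing forwards and down at 30 to 45 degrees reaches them over the bar.
- axle (a point): Axle centre, 175 mm above the bench, in the tyre's mid-plane; fixed, axes as the stand. The wheel is balanced and stiff to turn (about 0.6 N m, some 8 N on a spoke at radius 75 mm); it stays where it is left, without running on.
- wheel: Hub and five spokes of the upright steel wheel. Origin on the axle in the tyre's mid-plane; x along the axle, away from the robot; z from the axle to the valve, turning with the wheel. Straight round spokes 10 mm thick, at 36, 108, 180, 252 and 324 degrees round from the valve, dished towards the robot: centre line from radius 16 mm at x = -76 mm to radius 110 mm at x = -10 mm.
- hub_flange (a point): Centre of the hub's round flange, 54 mm across, 6 mm thick, 79 mm on the robot's side of the tyre's mid-plane; the hub behind it is 40 mm across. The spokes start here and slope back to the rim (at radius 75 mm they are 35 mm on the robot's side of the mid-plane).
- tyre: Black rubber tyre, aluminium rim and valve, turning with the wheel; same origin and axes as wheel. Tyre 304 mm outer diameter and 40 mm wide (x = -20 to 20 mm), rim down to radius 106 mm. Not to be pushed.
- valve (a point): Tip of the valve stem, a brass stem 10 mm thick with a black cap 13 mm thick, standing inwards from the rim towards the hub and leaning away from the robot. The point lies 78 mm from the axle and 14 mm beyond the tyre's mid-plane (x = 14 mm).
- wheel_turn (a joint): Turn of the wheel in rad: 0 with the valve straight up, growing clockwise as seen from the robot; pi is valve straight down. It turns freely either way and past full turns, so 2 pi is straight up again. At the start the valve is within about 0.9 rad of straight down.
- pipe_offcut: Bystander: short steel pipe standing on end, 48 mm across, 90 mm high. Origin at the centre of its underside.
- tin: Bystander: round tin standing upright, 72 mm across, 85 mm high. Origin at the centre of its underside.
- bottle: Bystander: blue drinking bottle standing upright, 64 mm across, 200 mm high. Origin at the centre of its underside.

How it is judged (in metres and radians):
On the way, in this order (a step that is already met when the one before it is completed fails the run):
1. a spoke is pushed by the fingers while the valve is still below the axle (contact force between the fingers and wheel above 1 N and angle between wheel's own z axis and vertical above 1.6 rad), for 0.1 s.
2. the valve comes up past the level of the axle (angle between wheel's own z axis and vertical below 1.5 rad), for 0.1 s.
At the end, for the whole second after the job is handed in: The valve stands straight above the axle to within 0.1 rad (about 6 degrees), the wheel is at rest (under 0.05 rad/s), and each bystander is within 30 mm of where it was (angle between wheel's own z axis and vertical below 0.1 rad and velocity of joint wheel_turn between -0.05 and 0.05 rad/s and distance of each of pipe_offcut, tin, bottle from where it was at the start of the episode below 0.03 m); the robot touches nothing.
It fails at once if the tyre, rim or valve is pushed (more than 3 N) (contact force between any of the fingers, the arm and tyre above 3 N).
It fails at once if the wheel is spun (faster than 2.5 rad/s) (velocity of joint wheel_turn above 2.5 rad/s or velocity of joint wheel_turn below -2.5 rad/s).
It fails at once if a bystander is moved more than 30 mm, lifted or knocked over (distance of any of pipe_offcut, tin, bottle from where it was at the start of the episode above 0.03 m or angle between any of pipe_offcut, tin, bottle's own z axis and vertical above 0.3 rad).
It also fails if it takes over 64 s, if anything falls off the work surface, if the arm or the gripper's body presses on something with over 40 N, if the wrist force passes 120 N, or if a joint passes its speed limit or range.

## Working session

There is one attempt and no reset: what is moved stays moved. The work goes in short steps, Python scripts to look and compute and a tool call to move; the robot and the scene stay as the last step left them, time stands still between calls to the robot, and variables do not carry over. Pictures are saved under pics/ and viewed, at most 10 in all, crops included, and the job is handed in when it is done.

Besides the shell and the picture viewer there is one more tool, called after "Call:" in YAML: its name, and indented under it one key for each argument. apply_moves: Moves the arm, as the interface text tells. Shift numbers are shares of 0.4 m and turn numbers shares of 360 degrees, none past 1 either way. Its arguments: {"type":"object","properties":{"commands":{"type":"array","items":{"type":"object","properties":{"tx":{"type":"number","minimum":-1,"maximum":1},"ty":{"type":"number","minimum":-1,"maximum":1},"tz":{"type":"number","minimum":-1,"maximum":1},"rx":{"type":"number","minimum":-1,"maximum":1},"ry":{"type":"number","minimum":-1,"maximum":1},"rz":{"type":"number","minimum":-1,"maximum":1},"jaw":{"type":"number"}}}},"squeeze":{"type":"number"}},"required":["commands"]}

```bash
mkdir -p pics; ls; cat > h.py <<'E'
import numpy as np, cv2
from bench import robot
def snap(c,f):
    im=robot.snapshot(c); cv2.imwrite('pics/'+f,im[:,:,::-1]); return im
def proj(cal,X):
    X=np.atleast_2d(X); c=X@np.array(cal['R']).T+np.array(cal['t']); p=c@np.array(cal['intrinsics']).T
    return p[:,:2]/p[:,2:]
def ray(cal,uv):
    R=np.array(cal['R']);t=np.array(cal['t']);K=np.array(cal['intrinsics'])
    d=R.T@np.linalg.solve(K,[uv[0],uv[1],1]); return -R.T@t,d
def atz(cal,uv,z):
    o,d=ray(cal,uv); return o+d*(z-o[2])/d[2]
E
python3 - <<'E'
from h import *
np.set_printoptions(precision=3,suppress=True)
ims=[]
for c in ['scene','top']:
    ims.append(snap(c,c+'0.png')); cal=robot.get_calibration(c)
    print(c,np.array(cal['intrinsics']).tolist(),(-np.array(cal['R']).T@np.array(cal['t'])))
    for n in ['axle','crossbar','hub_flange','valve','stand','wheel','tin','bottle','pipe_offcut']:
        r=robot.tip_of(c,n)
        for q in r[:2]:
            z={'axle':.175,'crossbar':.175,'hub_flange':.175,'wheel':.175}.get(n,0)
            print(n,round(q['conf'],2),np.array(q['centre']),atz(cal,q['centre'],z))
cv2.imwrite('pics/both0.png',cv2.resize(np.vstack(ims)[:,:,::-1],None,fx=.71,fy=.71))
print(robot.observe())
E
```

```text
pics
scene [[498.052876449375, 0.0, 290.54938448280535], [0.0, 498.052876449375, 209.3687857745817], [0.0, 0.0, 1.0]] [1.117 0.338 1.185]
axle 0.97 [319.8 251.6] [0.601 0.131 0.175]
crossbar 0.82 [335.4 220.7] [0.508 0.124 0.175]
valve 0.84 [302.6 268.6] [0.58 0.08 0.  ]
stand 0.67 [319.7 287.1] [0.603 0.144 0.   ]
wheel 0.82 [323.6 252.7] [0.599 0.14  0.175]
tin 0.96 [238.4 240.5] [ 0.594 -0.113  0.   ]
bottle 0.6 [408.4 302.1] [0.525 0.359 0.   ]
pipe_offcut 0.91 [253.1 215.9] [ 0.507 -0.121  0.   ]
top [[520.4931554334588, 0.0, 282.00626171612794], [0.0, 520.4931554334588, 202.56221272072645], [0.0, 0.0, 1.0]] [0.264 0.031 1.478]
axle 0.9 [246.9 164. ] [0.598 0.132 0.175]
crossbar 0.75 [251.8 197.3] [0.511 0.117 0.175]
hub_flange 0.84 [248.8 192.3] [0.524 0.125 0.175]
hub_flange 0.32 [245.1 162. ] [0.603 0.137 0.175]
valve 0.73 [258.8 163.4] [0.645 0.111 0.   ]
valve 0.29 [338.  183.6] [ 0.586 -0.12   0.   ]
stand 0.92 [250.8 175.7] [0.608 0.133 0.   ]
wheel 0.57 [244.3 163.9] [0.598 0.138 0.175]
wheel 0.42 [251.2 178.6] [0.559 0.12  0.175]
tin 0.94 [338.6 185.2] [ 0.581 -0.122  0.   ]
bottle 0.83 [169.3 202. ] [0.528 0.367 0.   ]
pipe_offcut 0.48 [337.1 209.4] [ 0.51  -0.117  0.   ]
{'time_s': 1.0, 'qpos': array([-77.782,  30.223,  82.089,   0.   ,  67.688, -10.226]), 'dq': array([-0.029,  0.069,  0.065, -0.045, -0.01 ,  0.077]), 'effort': array([  0.   , -44.001, -17.699,   0.063,   0.05 ,  -0.   ]), 'position': array([ 0.239, -0.578,  0.223]), 'orientation': array([180.   ,  -0.   ,  22.445]), 'wrist_force': array([ 0.301,  0.276, -0.823]), 'torque': array([-0.01 ,  0.001,  0.012]), 'grasp_force': 0.0, 'width': 0.9980054684766532}
```

View pics/scene0.png

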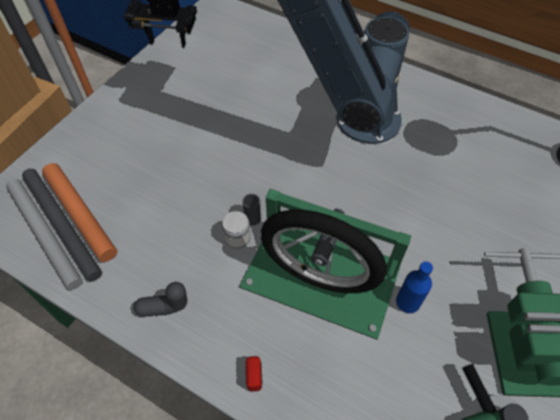

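View pics/top0.png

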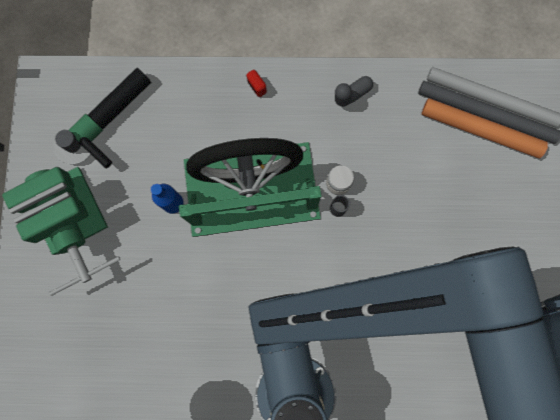

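Scene: the wheel is at about (323,253), with the tin at (237,230) and pipe at (252,210) to its right seen from the robot, and the bottle at (412,290) to its left. The top view shows the cross-bar running from (183,211) to (320,193), and the valve near (259,163).

```bash
python3 - <<'E'
from h import *
from scipy.optimize import least_squares
np.set_printoptions(precision=4,suppress=True)
cs,ct=robot.get_calibration('scene'),robot.get_calibration('top')
a=atz(ct,(183,210.5),.187);b=atz(ct,(320,193),.187);d=a-b
print(a,b,np.linalg.norm(d),'yaw',np.degrees(np.arctan2(-d[0],d[1])))
obs=[(cs,(319.8,251.6),'a'),(ct,(246.9,164),'a'),(cs,(335.4,220.7),'c'),(ct,(251.8,197.3),'c'),(ct,(248.8,192.3),'h'),(cs,(302.6,268.6),'v'),(ct,(258.8,163.4),'v'),(ct,(183,210.5),'e1'),(ct,(320,193),'e2')]
def W(p,s):
    x,y,yaw,q=p;c,n=np.cos(yaw),np.sin(yaw)
    L={'a':(0,0,.175),'c':(-.105,0,.175),'h':(-.079,0,.175),'v':(.014,-.078*np.sin(q),.175+.078*np.cos(q)),'e1':(-.105,.175,.187),'e2':(-.105,-.175,.187)}[s]
    return np.array([x+c*L[0]-n*L[1],y+n*L[0]+c*L[1],L[2]])
f=lambda p:np.concatenate([proj(k,W(p,s))[0]-u for k,u,s in obs])
for q0 in (2.3,3.1,3.9):
    r=least_squares(f,[.6,.13,.13,q0],loss='soft_l1',f_scale=2);print(r.x,np.degrees(r.x[2:]),r.cost);print(f(r.x).reshape(-1,2))
E
```

```text
[0.4733 0.2891 0.187 ] [ 0.5207 -0.0554  0.187 ] 0.3478212987317985 yaw 7.8455057210859565
[0.603  0.1324 0.1355 2.7399] [  7.7646 156.9834] 16.91670697276283
[[ 0.0329  0.9161]
 [-0.1977 -1.9214]
 [-0.2742 -3.6579]
 [-0.3687  4.5134]
 [ 1.4481 -0.4284]
 [ 1.5701 -1.4942]
 [ 0.3523 -0.9966]
 [-0.9487 -0.8074]
 [-0.1023 -0.7176]]
[0.603  0.1324 0.1355 2.7399] [  7.7646 156.9834] 16.916706972774975
[[ 0.0329  0.9161]
 [-0.1977 -1.9214]
 [-0.2742 -3.6579]
 [-0.3687  4.5134]
 [ 1.4481 -0.4284]
 [ 1.57   -1.4942]
 [ 0.3523 -0.9966]
 [-0.9487 -0.8074]
 [-0.1023 -0.7176]]
[0.603  0.1324 0.1355 2.7399] [  7.7646 156.9835] 16.916706972885926
[[ 0.0329  0.9161]
 [-0.1977 -1.9214]
 [-0.2742 -3.6579]
 [-0.3687  4.5134]
 [ 1.4481 -0.4284]
 [ 1.5701 -1.4942]
 [ 0.3523 -0.9966]
 [-0.9487 -0.8074]
 [-0.1023 -0.7176]]
```

```bash
cat >> h.py <<'E'
from scipy.spatial.transform import Rotation as Ro
S=dict(x=.603,y=.1324,yaw=np.radians(7.8))
def s2w(p):
    c,n=np.cos(S['yaw']),np.sin(S['yaw']); return np.array([S['x']+c*p[0]-n*p[1],S['y']+n*p[0]+c*p[1],p[2]])
def w2s(p):
    c,n=np.cos(S['yaw']),np.sin(S['yaw']); d=np.array(p)[:2]-[S['x'],S['y']]; return np.array([c*d[0]+n*d[1],-n*d[0]+c*d[1],p[2]])
def rot(pitch,flip=1):   # tool z forwards and down by pitch deg; tool y = -stand y (flip=1)
    p=np.radians(pitch); z=np.array([np.cos(p),0,-np.sin(p)]); y=np.array([0,-flip,0]); M=np.array([np.cross(y,z),y,z]).T
    return Ro.from_euler('z',S['yaw'])*Ro.from_matrix(M)
def rows(targets,flip=1):  # targets: (x,y,z,pitch) in the stand frame
    o=robot.observe(); R0=Ro.from_euler('xyz',o['orientation'],degrees=True); p0=np.array(o['position'])
    for x,y,z,pi in targets:
        d=R0.inv().apply(s2w((x,y,z))-p0)/.4; r=np.degrees((R0.inv()*rot(pi,flip)).as_rotvec())/360
        print('{"tx":%.3f,"ty":%.3f,"tz":%.3f,"rx":%.3f,"ry":%.3f,"rz":%.3f,"jaw":1}'%(*d,*r))
E
python3 - <<'E'
from h import *
np.set_printoptions(precision=4,suppress=True)
c=robot.get_calibration('wrist');o=robot.observe()
R0=Ro.from_euler('xyz',o['orientation'],degrees=True)
R=np.array(c['R']);print('cam in tool',R0.inv().apply(-R.T@c['t']-o['position']),'axis',R0.inv().apply(R[2]))
print(w2s(o['position']))
rows([(-.16,-.10,.42,40)]); rows([(-.16,-.10,.42,40)],-1)
E
```

```text
cam in tool [ 0.0753 -0.0007 -0.1617] axis [-0.2744 -0.0004  0.9616]
[-0.4573 -0.654   0.2225]
{"tx":1.069,"ty":-1.152,"tz":-0.494,"rx":-0.018,"ry":0.138,"rz":0.038,"jaw":1}
{"tx":1.069,"ty":-1.152,"tz":-0.494,"rx":-0.195,"ry":-0.025,"rz":-0.419,"jaw":1}
```

Call:
apply_moves:
  commands:
    - {"tz": -0.2}
    - {"tx": 0.2, "ty": -0.25, "tz": -0.5, "rz": 0.02, "jaw": 1}
    - {"tx": 0.55, "ty": -0.6, "tz": -0.5, "ry": 0.05, "rz": 0.038, "jaw": 1}
    - {"tx": 0.55, "ty": -0.6, "tz": -0.5, "ry": 0.05, "rz": 0.038}
    - {"tx": 0.55, "ty": -0.6, "tz": -0.5, "ry": 0.05, "rz": 0.038}
    - {"tx": 0.55, "ty": -0.6, "tz": -0.5, "ry": 0.05, "rz": 0.038}
    - {"tx": 0.55, "ty": -0.6, "tz": -0.5, "ry": 0.05, "rz": 0.038}
    - {"tx": 0.55, "ty": -0.6, "tz": -0.5, "ry": 0.05, "rz": 0.038}

```text
validation failed for argument at $.co...
```

```bash
python3 - <<'E'
from h import *
o=robot.observe();print(o['position'],o['qpos'],o['width'],w2s(o['position']))
rows([(-.16,-.09,.38,40)])
E
```

```text
[ 0.23865269 -0.57761066  0.22254761] [-7.77815482e+01  3.02228621e+01  8.20890802e+01  2.85905636e-04
  6.76879343e+01 -1.02262429e+01] 0.9980054684766532 [-0.45733582 -0.65399393  0.22254761]
{"tx":1.076,"ty":-1.176,"tz":-0.394,"rx":-0.018,"ry":0.138,"rz":0.038,"jaw":1}
```

Call:
apply_moves:
  commands:
    - {"tx": 0, "ty": 0, "tz": -0.2, "rx": 0, "ry": 0, "rz": 0, "jaw": 1}
    - {"tx": 0.1, "ty": -0.1, "tz": -0.4, "rx": 0, "ry": 0, "rz": 0, "jaw": 1}
    - {"tx": 0.55, "ty": -0.6, "tz": -0.5, "rx": 0, "ry": 0.05, "rz": 0.038, "jaw": 1}
    - {"tx": 0.55, "ty": -0.6, "tz": -0.5, "rx": 0, "ry": 0.05, "rz": 0.038, "jaw": 1}
    - {"tx": 0.55, "ty": -0.6, "tz": -0.5, "rx": 0, "ry": 0.05, "rz": 0.038, "jaw": 1}
    - {"tx": 0.55, "ty": -0.6, "tz": -0.5, "rx": 0, "ry": 0.05, "rz": 0.038, "jaw": 1}
    - {"tx": 0.55, "ty": -0.6, "tz": -0.5, "rx": 0, "ry": 0.05, "rz": 0.038, "jaw": 1}
    - {"tx": 0.55, "ty": -0.6, "tz": -0.5, "rx": 0, "ry": 0.05, "rz": 0.038, "jaw": 1}
  squeeze: 10

```text
time_s: 1.8
position: [0.3437, -0.2884, 0.4165]
orientation: [-177.8, -17.8, 8.2]
wrist_force: [1.4, -1.1, -0.6]
width: 0.352
grasp_force: 0.0
```

```bash
python3 - <<'E'
from h import *
o=robot.observe();print(o['time_s'],o['position'],o['orientation'],o['qpos'],o['width'],w2s(o['position']))
rows([(-.16,-.09,.38,40)])
E
```

```text
1.8 [ 0.34374765 -0.2883979   0.41648038] [-177.79019847  -17.84139749    8.22503346] [-67.10283331   0.95205144  95.14875005  18.00081001  81.88805408
  12.07975556] 0.3524855241798677 [-0.31396253 -0.38172003  0.41648038]
{"tx":0.344,"ty":-0.718,"tz":0.234,"rx":-0.007,"ry":0.089,"rz":-0.001,"jaw":1}
```

Call:
apply_moves:
  commands:
    - {"tx": 0.34, "ty": -0.72, "tz": 0.23, "rx": -0.007, "ry": 0.089, "rz": 0, "jaw": 1}
    - {"tx": 0.34, "ty": -0.72, "tz": 0.23, "rx": -0.007, "ry": 0.089, "rz": 0, "jaw": 1}
    - {"tx": 0.34, "ty": -0.72, "tz": 0.23, "rx": -0.007, "ry": 0.089, "rz": 0, "jaw": 1}
    - {"tx": 0.34, "ty": -0.72, "tz": 0.23, "rx": -0.007, "ry": 0.089, "rz": 0, "jaw": 1}
    - {"tx": 0.34, "ty": -0.72, "tz": 0.23, "rx": -0.007, "ry": 0.089, "rz": 0, "jaw": 1}
    - {"tx": 0.34, "ty": -0.72, "tz": 0.23, "rx": -0.007, "ry": 0.089, "rz": 0, "jaw": 1}
    - {"tx": 0.34, "ty": -0.72, "tz": 0.23, "rx": -0.007, "ry": 0.089, "rz": 0, "jaw": 1}
    - {"tx": 0.34, "ty": -0.72, "tz": 0.23, "rx": -0.007, "ry": 0.089, "rz": 0, "jaw": 1}

```text
time_s: 2.6
position: [0.4525, 0.0301, 0.3797]
orientation: [-179.7, -49.8, 8.5]
wrist_force: [-0.7, 0.2, -0.6]
width: 0.0
grasp_force: 0.0
```

```bash
python3 - <<'E'
from h import *
o=robot.observe();print(o['time_s'],o['position'],o['orientation'],o['qpos'],o['width'],w2s(o['position']))
rows([(-.16,-.09,.36,40)])
im=snap('wrist','w0.png');cal=robot.get_calibration('wrist')
for n in ['hub_flange','valve','crossbar','axle']: print(n,[(round(q['conf'],2),q['centre']) for q in robot.tip_of('wrist',n)[:2]])
for s in [(0,0,.175),(-.079,0,.175),(-.105,0,.175)]: print(s,proj(cal,s2w(s)))
E
```

```text
2.6 [0.45249201 0.03013446 0.37971182] [-179.74562546  -49.78944519    8.47951668] [-31.44021033 -10.68036425 126.8390884   56.83223794  36.12222314
  10.53165711] 4.2960025956329224e-05 [-0.16299449 -0.08089309  0.37971182]
{"tx":-0.033,"ty":0.023,"tz":0.037,"rx":-0.002,"ry":0.001,"rz":0.001,"jaw":1}
hub_flange []
valve []
crossbar []
axle [(0.92, [218.0, 211.1])]
(0, 0, 0.175) [[220.29544516 214.09539598]]
(-0.079, 0, 0.175) [[212.42261846 272.01292347]]
(-0.105, 0, 0.175) [[209.43187539 294.01473437]]
```

View pics/w0.png

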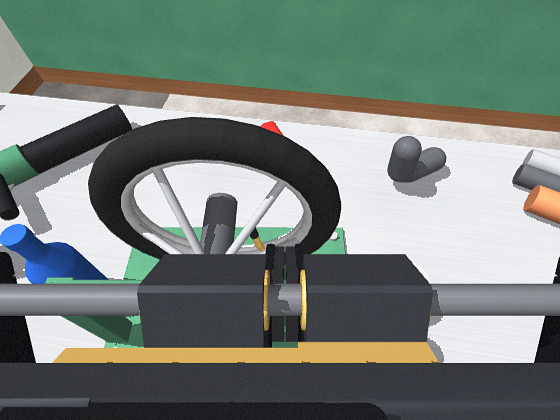

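Wrist view: two spokes show, from (160,170) to (195,250) and from (280,185) to (235,245). The brass valve is at (258,240), and the closed fingers are at columns 265-305. I'll check the wheel angle against these.

```bash
cat >> h.py <<'E'
def sp(ang,r): # point on spoke centre line, ang clockwise from up (deg)
    a=np.radians(ang); return np.array([-.076+(r-.016)/.094*.066,-r*np.sin(a),.175+r*np.cos(a)])
E
python3 - <<'E'
from h import *
np.set_printoptions(precision=1,suppress=True)
cal=robot.get_calibration('wrist')
for q in (152,157,162):
    a=np.radians(q)
    print(q,proj(cal,[s2w(sp(q+k,r)) for k in (180,252) for r in (.06,.106)]).ravel(),proj(cal,s2w((.014,-.078*np.sin(a),.175+.078*np.cos(a)))))
rows([(-.14,-.078,.29,40),(-.10,-.078,.25,40),(-.06,-.078,.215,40),(-.03,-.078,.20,40)])
E
```

```text
152 [171.5 224.5 145.2 177.  237.9 228.8 266.5 186.7] [[245.9 233.3]]
157 [175.4 223.4 152.1 174.4 241.6 230.6 272.7 190.5] [[241.9 234.3]]
162 [179.6 222.5 159.7 172.3 244.9 232.4 278.1 194.4] [[237.8 235.1]]
{"tx":-0.138,"ty":-0.037,"tz":0.189,"rx":0.001,"ry":0.000,"rz":-0.001,"jaw":1}
{"tx":-0.150,"ty":-0.038,"tz":0.330,"rx":0.001,"ry":0.000,"rz":-0.001,"jaw":1}
{"tx":-0.152,"ty":-0.039,"tz":0.463,"rx":0.001,"ry":0.000,"rz":-0.001,"jaw":1}
{"tx":-0.133,"ty":-0.039,"tz":0.545,"rx":0.001,"ry":0.000,"rz":-0.001,"jaw":1}
```

```bash
python3 - <<'E'
from h import *
im=cv2.imread('pics/w0.png')[110:280,80:350]
im=cv2.resize(im,None,fx=2.9,fy=2.9,interpolation=cv2.INTER_CUBIC)
cal=robot.get_calibration('wrist')
for q,c in ((150,(0,0,255)),(160,(255,0,0))):
    for k in (180,252):
        p=(proj(cal,[s2w(sp(q+k,r)) for r in (.03,.106)])-[80,110])*2.9
        cv2.line(im,*[tuple(int(v) for v in x) for x in p],c,1)
    a=np.radians(q);p=(proj(cal,s2w((.014,-.078*np.sin(a),.175+.078*np.cos(a))))[0]-[80,110])*2.9
    cv2.circle(im,tuple(int(v) for v in p),4,c,-1)
cv2.imwrite('pics/w0c.png',im)
E
```

```text
(no output)
```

View pics/w0c.png

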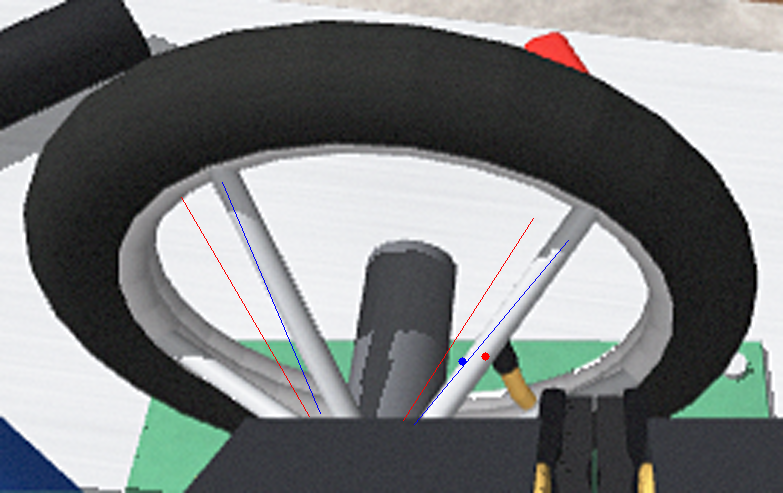

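```bash
python3 - <<'E'
from h import *
o=robot.observe(); print(w2s(o['position']))
rows([(-.15,-.072,.297,40),(-.117,-.072,.269,40),(-.079,-.072,.237,40),(-.056,-.072,.218,40)])
E
```

```text
[-0.16249242 -0.09281068  0.38093367]
{"tx":-0.141,"ty":-0.052,"tz":0.159,"rx":0.001,"ry":0.000,"rz":-0.001,"jaw":1}
{"tx":-0.141,"ty":-0.053,"tz":0.267,"rx":0.001,"ry":0.000,"rz":-0.001,"jaw":1}
{"tx":-0.141,"ty":-0.053,"tz":0.391,"rx":0.001,"ry":0.000,"rz":-0.001,"jaw":1}
{"tx":-0.140,"ty":-0.054,"tz":0.466,"rx":0.001,"ry":0.000,"rz":-0.001,"jaw":1}
```

Call:
apply_moves:
  commands:
    - {"tx": -0.1, "ty": -0.052, "tz": 0.08, "rx": 0.001, "ry": 0, "rz": -0.001, "jaw": 1}
    - {"tx": -0.141, "ty": -0.052, "tz": 0.16, "rx": 0.001, "ry": 0, "rz": -0.001, "jaw": 1}
    - {"tx": -0.141, "ty": -0.052, "tz": 0.16, "rx": 0.001, "ry": 0, "rz": -0.001, "jaw": 1}
    - {"tx": -0.141, "ty": -0.053, "tz": 0.267, "rx": 0.001, "ry": 0, "rz": -0.001, "jaw": 1}
    - {"tx": -0.141, "ty": -0.053, "tz": 0.267, "rx": 0.001, "ry": 0, "rz": -0.001, "jaw": 1}
    - {"tx": -0.141, "ty": -0.053, "tz": 0.267, "rx": 0.001, "ry": 0, "rz": -0.001, "jaw": 1}
    - {"tx": -0.141, "ty": -0.053, "tz": 0.267, "rx": 0.001, "ry": 0, "rz": -0.001, "jaw": 1}
    - {"tx": -0.141, "ty": -0.053, "tz": 0.267, "rx": 0.001, "ry": 0, "rz": -0.001, "jaw": 1}

```text
time_s: 3.65
position: [0.4962, 0.046, 0.2694]
orientation: [180.0, -49.9, 8.0]
wrist_force: [-0.4, -0.5, -0.0]
width: 0.005
grasp_force: 0.0
```

```bash
python3 - <<'E'
from h import *
o=robot.observe(); print(o['time_s'],w2s(o['position']),o['qpos'],o['wrist_force'])
cal=robot.get_calibration('wrist'); im=snap('wrist','w1.png')
x0,y0,f=0,0,1.42
im=cv2.resize(im[:,:,::-1],None,fx=f,fy=f)
for q,c in ((150,(0,0,255)),(160,(255,0,0))):
    for k in (108,180,252):
        p=proj(cal,[s2w(sp(q+k,r)) for r in (.03,.106)])*f
        cv2.line(im,*[tuple(int(v) for v in x) for x in p],c,1)
cv2.imwrite('pics/w1c.png',im)
rows([(-.117,-.072,.269,40),(-.079,-.072,.237,40),(-.048,-.072,.211,40),(-.025,-.072,.192,40)])
E
```

```text
3.65 [-0.11754572 -0.0710625   0.26937585] [-21.77381072  10.6506652  134.22989193 114.56047609  24.6365694
 -46.89268559] [-0.42445347 -0.50019842 -0.03625623]
{"tx":-0.000,"ty":0.003,"tz":0.002,"rx":-0.000,"ry":0.000,"rz":0.000,"jaw":1}
{"tx":-0.000,"ty":0.003,"tz":0.126,"rx":-0.000,"ry":0.000,"rz":0.000,"jaw":1}
{"tx":-0.000,"ty":0.004,"tz":0.227,"rx":-0.000,"ry":0.000,"rz":0.000,"jaw":1}
{"tx":0.000,"ty":0.004,"tz":0.302,"rx":-0.000,"ry":0.000,"rz":0.000,"jaw":1}
```

View pics/w1c.png

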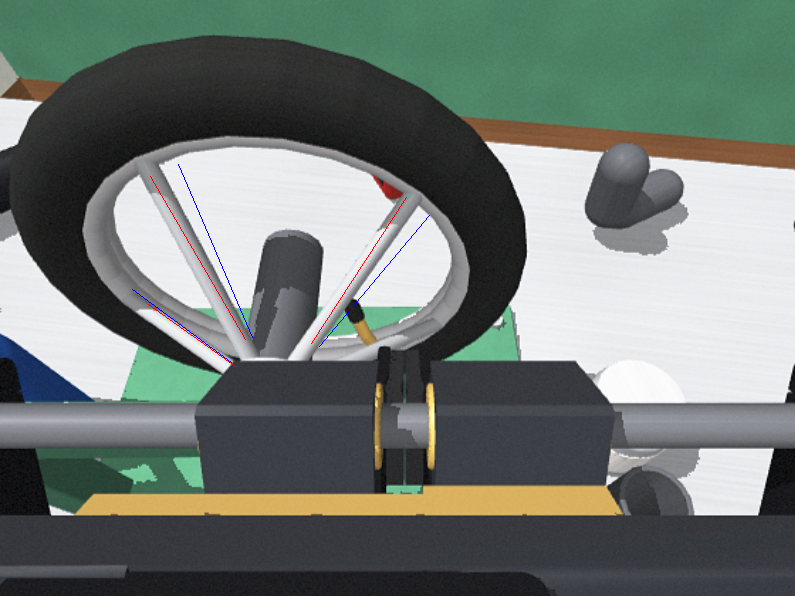

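The overlay at q = 150° (red) matches both spokes, at (150,175)-(245,345) and (405,200)-(310,345). So the spoke to push stands at about 41° from the top. Inserting to the right of it.

Call:
apply_moves:
  commands:
    - {"tx": 0, "ty": 0.004, "tz": 0.08, "rx": 0, "ry": 0, "rz": 0, "jaw": 1}
    - {"tx": 0, "ty": 0.004, "tz": 0.16, "rx": 0, "ry": 0, "rz": 0, "jaw": 1}
    - {"tx": 0, "ty": 0.004, "tz": 0.24, "rx": 0, "ry": 0, "rz": 0, "jaw": 1}
    - {"tx": 0, "ty": 0.004, "tz": 0.3, "rx": 0, "ry": 0, "rz": 0, "jaw": 1}
    - {"tx": 0, "ty": 0.004, "tz": 0.3, "rx": 0, "ry": 0, "rz": 0, "jaw": 1}
    - {"tx": 0, "ty": 0.004, "tz": 0.3, "rx": 0, "ry": 0, "rz": 0, "jaw": 1}

```text
time_s: 4.3
position: [0.5868, 0.0589, 0.1919]
orientation: [-180.0, -49.9, 8.1]
wrist_force: [-0.7, -0.4, 0.1]
width: 0.008
grasp_force: 0.0
```

```bash
cat >> h.py <<'E'
def arc(phis,r=.072,x=-.025,pi=40):
    rows([(x,-r*np.sin(np.radians(p)),.175+r*np.cos(np.radians(p)),pi) for p in phis])
def st():
    o=robot.observe(); p=w2s(o['position']); print(round(o['time_s'],2),p.round(4),'phi',np.degrees(np.arctan2(-p[1],p[2]-.175)).round(1),'r',np.hypot(p[1],p[2]-.175).round(4),'F',o['wrist_force'].round(1),o['qpos'].round(1),o['orientation'].round(1))
E
python3 - <<'E'
from h import *
st(); arc([72,66,60,54,48,42,36,30])
E
```

```text
4.3 [-0.026  -0.0706  0.1919] phi 76.6 r 0.0726 F [-0.7 -0.4  0.1] [-14.   28.2 127.  142.4  28.1 -70.4] [-180.   -49.9    8.1]
{"tx":0.012,"ty":-0.005,"tz":-0.007,"rx":-0.001,"ry":0.000,"rz":0.001,"jaw":1}
{"tx":0.025,"ty":-0.012,"tz":-0.018,"rx":-0.001,"ry":0.000,"rz":0.001,"jaw":1}
{"tx":0.038,"ty":-0.021,"tz":-0.029,"rx":-0.001,"ry":0.000,"rz":0.001,"jaw":1}
{"tx":0.050,"ty":-0.031,"tz":-0.039,"rx":-0.001,"ry":0.000,"rz":0.001,"jaw":1}
{"tx":0.062,"ty":-0.043,"tz":-0.048,"rx":-0.001,"ry":0.000,"rz":0.001,"jaw":1}
{"tx":0.072,"ty":-0.056,"tz":-0.057,"rx":-0.001,"ry":0.000,"rz":0.001,"jaw":1}
{"tx":0.081,"ty":-0.071,"tz":-0.065,"rx":-0.001,"ry":0.000,"rz":0.001,"jaw":1}
{"tx":0.089,"ty":-0.087,"tz":-0.071,"rx":-0.001,"ry":0.000,"rz":0.001,"jaw":1}
```

Call:
apply_moves:
  commands:
    - {"tx": 0.012, "ty": -0.005, "tz": -0.007, "rx": 0, "ry": 0, "rz": 0, "jaw": 1}
    - {"tx": 0.025, "ty": -0.012, "tz": -0.018, "rx": 0, "ry": 0, "rz": 0, "jaw": 1}
    - {"tx": 0.038, "ty": -0.021, "tz": -0.029, "rx": 0, "ry": 0, "rz": 0, "jaw": 1}
    - {"tx": 0.05, "ty": -0.031, "tz": -0.039, "rx": 0, "ry": 0, "rz": 0, "jaw": 1}
    - {"tx": 0.062, "ty": -0.043, "tz": -0.048, "rx": 0, "ry": 0, "rz": 0, "jaw": 1}
    - {"tx": 0.072, "ty": -0.056, "tz": -0.057, "rx": 0, "ry": 0, "rz": 0, "jaw": 1}
    - {"tx": 0.081, "ty": -0.071, "tz": -0.065, "rx": 0, "ry": 0, "rz": 0, "jaw": 1}
    - {"tx": 0.089, "ty": -0.087, "tz": -0.071, "rx": 0, "ry": 0, "rz": 0, "jaw": 1}

```text
time_s: 5.1
position: [0.5825, 0.0936, 0.2362]
orientation: [-180.0, -49.7, 8.0]
wrist_force: [-0.9, -5.3, -7.5]
width: 0.003
grasp_force: 3.6
```

```bash
python3 - <<'E'
from h import *
st(); arc([24,18,12,6,0,-6,-12,-18])
E
```

```text
5.1 [-0.0255 -0.0356  0.2362] phi 30.2 r 0.0709 F [-0.9 -5.3 -7.5] [ -8.3  21.3 124.5 138.4  18.8 -60.7] [-180.   -49.7    8. ]
{"tx":0.010,"ty":-0.016,"tz":-0.006,"rx":-0.001,"ry":0.001,"rz":0.000,"jaw":1}
{"tx":0.015,"ty":-0.033,"tz":-0.011,"rx":-0.001,"ry":0.001,"rz":0.000,"jaw":1}
{"tx":0.018,"ty":-0.052,"tz":-0.014,"rx":-0.001,"ry":0.001,"rz":0.000,"jaw":1}
{"tx":0.021,"ty":-0.070,"tz":-0.015,"rx":-0.001,"ry":0.001,"rz":0.000,"jaw":1}
{"tx":0.022,"ty":-0.089,"tz":-0.016,"rx":-0.001,"ry":0.001,"rz":0.000,"jaw":1}
{"tx":0.021,"ty":-0.108,"tz":-0.015,"rx":-0.001,"ry":0.001,"rz":0.000,"jaw":1}
{"tx":0.019,"ty":-0.126,"tz":-0.013,"rx":-0.001,"ry":0.001,"rz":0.000,"jaw":1}
{"tx":0.015,"ty":-0.145,"tz":-0.010,"rx":-0.001,"ry":0.001,"rz":0.000,"jaw":1}
```

Call:
apply_moves:
  commands:
    - {"tx": 0.009, "ty": -0.018, "tz": -0.006, "rx": 0, "ry": 0, "rz": 0, "jaw": 1}
    - {"tx": 0.014, "ty": -0.035, "tz": -0.011, "rx": 0, "ry": 0, "rz": 0, "jaw": 1}
    - {"tx": 0.018, "ty": -0.052, "tz": -0.014, "rx": 0, "ry": 0, "rz": 0, "jaw": 1}
    - {"tx": 0.02, "ty": -0.07, "tz": -0.015, "rx": 0, "ry": 0, "rz": 0, "jaw": 1}
    - {"tx": 0.021, "ty": -0.089, "tz": -0.016, "rx": 0, "ry": 0, "rz": 0, "jaw": 1}
    - {"tx": 0.02, "ty": -0.108, "tz": -0.015, "rx": 0, "ry": 0, "rz": 0, "jaw": 1}
    - {"tx": 0.018, "ty": -0.126, "tz": -0.013, "rx": 0, "ry": 0, "rz": 0, "jaw": 1}
    - {"tx": 0.015, "ty": -0.145, "tz": -0.01, "rx": 0, "ry": 0, "rz": 0, "jaw": 1}

```text
time_s: 5.9
position: [0.5766, 0.1505, 0.2444]
orientation: [-179.9, -49.9, 7.9]
wrist_force: [2.3, -11.9, -4.3]
width: 0.003
grasp_force: 4.9
```

```bash
python3 - <<'E'
from h import *
st(); arc([-22,-26,-30,-34,-38,-41])
E
```

```text
5.9 [-0.0237  0.0215  0.2444] phi -17.2 r 0.0727 F [  2.3 -11.9  -4.3] [  1.2  20.7 123.  158.4  14.3 -73.4] [-179.9  -49.9    7.9]
{"tx":-0.007,"ty":-0.014,"tz":0.002,"rx":-0.000,"ry":0.000,"rz":0.000,"jaw":1}
{"tx":-0.011,"ty":-0.025,"tz":0.005,"rx":-0.000,"ry":0.000,"rz":0.000,"jaw":1}
{"tx":-0.016,"ty":-0.036,"tz":0.009,"rx":-0.000,"ry":0.000,"rz":0.000,"jaw":1}
{"tx":-0.021,"ty":-0.047,"tz":0.013,"rx":-0.000,"ry":0.000,"rz":0.000,"jaw":1}
{"tx":-0.026,"ty":-0.057,"tz":0.018,"rx":-0.000,"ry":0.000,"rz":0.000,"jaw":1}
{"tx":-0.031,"ty":-0.064,"tz":0.022,"rx":-0.000,"ry":0.000,"rz":0.000,"jaw":1}
```

Call:
apply_moves:
  commands:
    - {"tx": -0.006, "ty": -0.014, "tz": 0.002, "rx": 0, "ry": 0, "rz": 0, "jaw": 1}
    - {"tx": -0.011, "ty": -0.025, "tz": 0.005, "rx": 0, "ry": 0, "rz": 0, "jaw": 1}
    - {"tx": -0.016, "ty": -0.036, "tz": 0.009, "rx": 0, "ry": 0, "rz": 0, "jaw": 1}
    - {"tx": -0.021, "ty": -0.047, "tz": 0.013, "rx": 0, "ry": 0, "rz": 0, "jaw": 1}
    - {"tx": -0.026, "ty": -0.057, "tz": 0.018, "rx": 0, "ry": 0, "rz": 0, "jaw": 1}
    - {"tx": -0.031, "ty": -0.064, "tz": 0.022, "rx": 0, "ry": 0, "rz": 0, "jaw": 1}
    - {"tx": -0.031, "ty": -0.064, "tz": 0.022, "rx": 0, "ry": 0, "rz": 0, "jaw": 1}
    - {"tx": -0.029, "ty": -0.052, "tz": 0.02, "rx": 0, "ry": 0, "rz": 0, "jaw": 1}

```text
time_s: 6.7
position: [0.5743, 0.1728, 0.2329]
orientation: [-179.9, -50.4, 8.1]
wrist_force: [-0.2, -0.1, 0.4]
width: 0.004
grasp_force: 0.0
```

```bash
python3 - <<'E'
from h import *
st(); o=w2s(robot.observe()['position']); x,y,z=o
rows([(x-.046,y,z+.0386,40),(x-.092,y,z+.0772,40),(-.117,-.02,.32,40),(-.117,-.054,.305,40)])
E
```

```text
6.7 [-0.023   0.0439  0.2329] phi -37.2 r 0.0727 F [-0.2 -0.1  0.4] [  4.6  22.8 123.3 170.2  16.6 -82.9] [-179.9  -50.4    8.1]
{"tx":0.001,"ty":-0.001,"tz":-0.150,"rx":-0.001,"ry":-0.001,"rz":0.001,"jaw":1}
{"tx":0.002,"ty":-0.002,"tz":-0.300,"rx":-0.001,"ry":-0.001,"rz":0.001,"jaw":1}
{"tx":0.017,"ty":0.158,"tz":-0.321,"rx":-0.001,"ry":-0.001,"rz":0.001,"jaw":1}
{"tx":-0.012,"ty":0.243,"tz":-0.297,"rx":-0.001,"ry":-0.001,"rz":0.001,"jaw":1}
```

Call:
apply_moves:
  commands:
    - {"tx": 0, "ty": 0, "tz": -0.1, "rx": 0, "ry": 0, "rz": 0, "jaw": 1}
    - {"tx": 0, "ty": 0, "tz": -0.2, "rx": 0, "ry": 0, "rz": 0, "jaw": 1}
    - {"tx": 0.002, "ty": 0, "tz": -0.3, "rx": 0, "ry": 0, "rz": 0, "jaw": 1}
    - {"tx": 0.015, "ty": 0.1, "tz": -0.32, "rx": 0, "ry": 0, "rz": 0, "jaw": 1}
    - {"tx": 0.015, "ty": 0.2, "tz": -0.31, "rx": 0, "ry": 0, "rz": 0, "jaw": 1}
    - {"tx": -0.012, "ty": 0.233, "tz": -0.297, "rx": 0, "ry": 0, "rz": 0, "jaw": 1}
    - {"tx": -0.012, "ty": 0.233, "tz": -0.297, "rx": 0, "ry": 0, "rz": 0, "jaw": 1}
    - {"tx": -0.012, "ty": 0.233, "tz": -0.297, "rx": 0, "ry": 0, "rz": 0, "jaw": 1}

```text
time_s: 7.5
position: [0.4938, 0.0614, 0.3048]
orientation: [179.9, -50.1, 7.8]
wrist_force: [-0.5, 0.2, 0.2]
width: 0.008
grasp_force: 0.0
```

```bash
python3 - <<'E'
from h import *
st()
cal=robot.get_calibration('wrist'); im=snap('wrist','w2.png')
f=1.42
im=cv2.resize(im[:,:,::-1],None,fx=f,fy=f)
for q,c in ((45,(0,0,255)),(52,(255,0,0))):
    for k in (36,252,324):
        p=proj(cal,[s2w(sp(q+k,r)) for r in (.03,.106)])*f
        cv2.line(im,*[tuple(int(v) for v in x) for x in p],c,1)
cv2.imwrite('pics/w2c.png',im)
rows([(-.025,-.05,.227,40)])
E
```

```text
7.5 [-0.1178 -0.0556  0.3048] phi 23.2 r 0.1412 F [-0.5  0.2  0.2] [-18.4   4.5 131.1  97.3  19.9 -25.3] [179.9 -50.1   7.8]
{"tx":-0.001,"ty":-0.007,"tz":0.303,"rx":-0.000,"ry":-0.000,"rz":0.000,"jaw":1}
```

View pics/w2c.png

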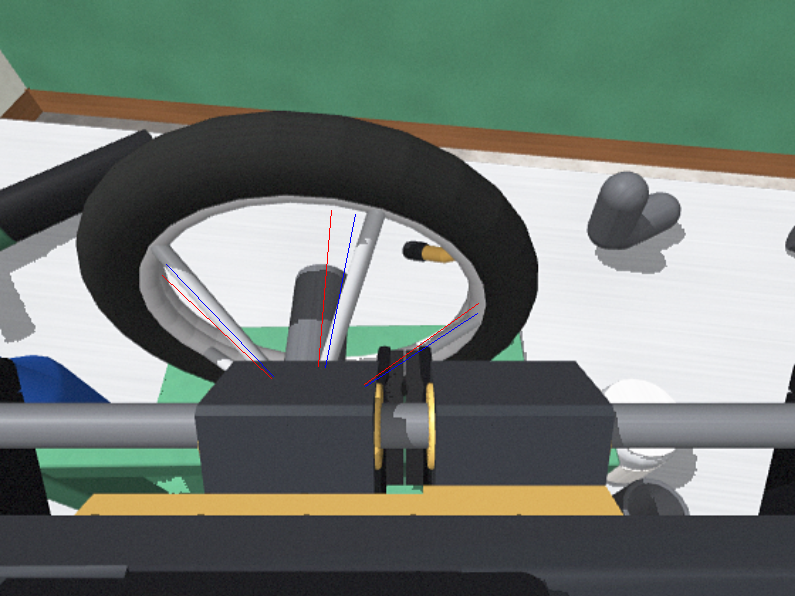

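The overlay puts q at about 57-58°: the top spoke's outer end is at (375,215), about 6° past the blue line. That spoke stands at about 21°, so I enter at φ = 51°.

```bash
python3 - <<'E'
from h import *
st(); rows([(-.117,-.056,.2972,40),(-.025,-.056,.220,40)])
E
```

```text
7.55 [-0.1177 -0.0531  0.3049] phi 22.2 r 0.1403 F [ 0.5 -1.  -0. ] [-18.1   4.5 131.1  97.6  19.9 -25.4] [-179.9  -50.2    7.9]
{"tx":-0.014,"ty":0.007,"tz":0.014,"rx":-0.000,"ry":-0.000,"rz":0.000,"jaw":1}
{"tx":-0.015,"ty":0.008,"tz":0.314,"rx":-0.000,"ry":-0.000,"rz":0.000,"jaw":1}
```

Call:
apply_moves:
  commands:
    - {"tx": -0.014, "ty": 0.013, "tz": 0.014, "rx": 0, "ry": 0, "rz": 0, "jaw": 1}
    - {"tx": -0.014, "ty": 0.013, "tz": 0.08, "rx": 0, "ry": 0, "rz": 0, "jaw": 1}
    - {"tx": -0.014, "ty": 0.013, "tz": 0.16, "rx": 0, "ry": 0, "rz": 0, "jaw": 1}
    - {"tx": -0.014, "ty": 0.013, "tz": 0.24, "rx": 0, "ry": 0, "rz": 0, "jaw": 1}
    - {"tx": -0.014, "ty": 0.013, "tz": 0.314, "rx": 0, "ry": 0, "rz": 0, "jaw": 1}
    - {"tx": -0.014, "ty": 0.013, "tz": 0.314, "rx": 0, "ry": 0, "rz": 0, "jaw": 1}
    - {"tx": -0.014, "ty": 0.013, "tz": 0.314, "rx": 0, "ry": 0, "rz": 0, "jaw": 1}

```text
time_s: 8.25
position: [0.5843, 0.0765, 0.218]
orientation: [-179.9, -49.9, 8.3]
wrist_force: [-0.5, 0.2, 0.3]
width: 0.004
grasp_force: 0.0
```

```bash
python3 - <<'E'
from h import *
st(); arc([45,40,34,28,22,16,11,6])
E
```

```text
8.25 [-0.0261 -0.0528  0.218 ] phi 50.9 r 0.0681 F [-0.5  0.2  0.3] [-11.4  24.1 125.8 139.3  23.4 -64.7] [-179.9  -49.9    8.3]
{"tx":0.017,"ty":-0.005,"tz":-0.011,"rx":-0.001,"ry":0.000,"rz":0.001,"jaw":1}
{"tx":0.025,"ty":-0.016,"tz":-0.017,"rx":-0.001,"ry":0.000,"rz":0.001,"jaw":1}
{"tx":0.034,"ty":-0.031,"tz":-0.025,"rx":-0.001,"ry":0.000,"rz":0.001,"jaw":1}
{"tx":0.041,"ty":-0.048,"tz":-0.031,"rx":-0.001,"ry":0.000,"rz":0.001,"jaw":1}
{"tx":0.048,"ty":-0.065,"tz":-0.036,"rx":-0.001,"ry":0.000,"rz":0.001,"jaw":1}
{"tx":0.052,"ty":-0.082,"tz":-0.040,"rx":-0.001,"ry":0.000,"rz":0.001,"jaw":1}
{"tx":0.055,"ty":-0.098,"tz":-0.042,"rx":-0.001,"ry":0.000,"rz":0.001,"jaw":1}
{"tx":0.057,"ty":-0.113,"tz":-0.043,"rx":-0.001,"ry":0.000,"rz":0.001,"jaw":1}
```

Call:
apply_moves:
  commands:
    - {"tx": 0.016, "ty": -0.005, "tz": -0.011, "rx": 0, "ry": 0, "rz": 0, "jaw": 1}
    - {"tx": 0.025, "ty": -0.016, "tz": -0.017, "rx": 0, "ry": 0, "rz": 0, "jaw": 1}
    - {"tx": 0.034, "ty": -0.031, "tz": -0.025, "rx": 0, "ry": 0, "rz": 0, "jaw": 1}
    - {"tx": 0.041, "ty": -0.048, "tz": -0.031, "rx": 0, "ry": 0, "rz": 0, "jaw": 1}
    - {"tx": 0.047, "ty": -0.065, "tz": -0.036, "rx": 0, "ry": 0, "rz": 0, "jaw": 1}
    - {"tx": 0.052, "ty": -0.082, "tz": -0.04, "rx": 0, "ry": 0, "rz": 0, "jaw": 1}
    - {"tx": 0.055, "ty": -0.098, "tz": -0.042, "rx": 0, "ry": 0, "rz": 0, "jaw": 1}
    - {"tx": 0.056, "ty": -0.113, "tz": -0.043, "rx": 0, "ry": 0, "rz": 0, "jaw": 1}

```text
time_s: 9.05
position: [0.5782, 0.1176, 0.2454]
orientation: [180.0, -49.6, 7.9]
wrist_force: [3.2, -7.6, -3.8]
width: 0.002
grasp_force: 4.1
```

```bash
python3 - <<'E'
from h import *
st(); arc([0,-5,-9,-12,-12])
E
```

```text
9.05 [-0.0266 -0.0113  0.2454] phi 9.1 r 0.0713 F [ 3.2 -7.6 -3.8] [ -4.2  20.  123.8 144.   15.7 -63. ] [180.  -49.6   7.9]
{"tx":0.006,"ty":-0.028,"tz":0.001,"rx":-0.000,"ry":0.001,"rz":0.000,"jaw":1}
{"tx":0.005,"ty":-0.044,"tz":0.001,"rx":-0.000,"ry":0.001,"rz":0.000,"jaw":1}
{"tx":0.004,"ty":-0.056,"tz":0.002,"rx":-0.000,"ry":0.001,"rz":0.000,"jaw":1}
{"tx":0.003,"ty":-0.066,"tz":0.003,"rx":-0.000,"ry":0.001,"rz":0.000,"jaw":1}
{"tx":0.003,"ty":-0.066,"tz":0.003,"rx":-0.000,"ry":0.001,"rz":0.000,"jaw":1}
```

Call:
apply_moves:
  commands:
    - {"tx": 0.002, "ty": -0.018, "tz": 0, "rx": 0, "ry": 0, "rz": 0, "jaw": 1}
    - {"tx": 0.002, "ty": -0.034, "tz": 0, "rx": 0, "ry": 0, "rz": 0, "jaw": 1}
    - {"tx": 0.001, "ty": -0.048, "tz": 0, "rx": 0, "ry": 0, "rz": 0, "jaw": 1}
    - {"tx": 0, "ty": -0.058, "tz": 0, "rx": 0, "ry": 0, "rz": 0, "jaw": 1}
    - {"tx": 0, "ty": -0.058, "tz": 0, "rx": 0, "ry": 0, "rz": 0, "jaw": 1}
    - {"tx": 0, "ty": -0.058, "tz": 0, "rx": 0, "ry": 0, "rz": 0, "jaw": 1}

```text
time_s: 9.65
position: [0.5751, 0.1408, 0.2455]
orientation: [-180.0, -49.7, 7.9]
wrist_force: [1.9, -5.9, -3.4]
width: 0.003
grasp_force: 2.8
```

```bash
cat >> h.py <<'E'
def valveq(n=2):
    from scipy.optimize import minimize_scalar
    for c in ['wrist','scene','top']:
        for _ in range(n):
            cal=robot.get_calibration(c); robot.snapshot(c)
            for q in robot.tip_of(c,'valve')[:1]:
                o,d=ray(cal,q['centre']); a,b=w2s(o),w2s(o+d); p=a+(b-a)*(.014-a[0])/(b[0]-a[0])
                print(c,round(q['conf'],2),q['centre'],'q',np.degrees(np.arctan2(-p[1],p[2]-.175)).round(1),'r',np.hypot(p[1],p[2]-.175).round(4))
E
python3 - <<'E'
from h import *
st(); valveq(1); st()
cal=robot.get_calibration('wrist'); im=snap('wrist','w3.png')
f=1.42
im=cv2.resize(im[:,:,::-1],None,fx=f,fy=f)
for q,c in ((0,(0,0,255)),(10,(255,0,0))):
    for k in (36,324):
        p=proj(cal,[s2w(sp(q+k,r)) for r in (.03,.106)])*f
        cv2.line(im,*[tuple(int(v) for v in x) for x in p],c,1)
    a=np.radians(q);p=proj(cal,s2w((.014,-.078*np.sin(a),.175+.078*np.cos(a))))[0]*f
    cv2.circle(im,tuple(int(v) for v in p),4,c,-1)
cv2.imwrite('pics/w3c.png',im)
E
```

```text
9.65 [-0.0265  0.0121  0.2455] phi -9.7 r 0.0716 F [ 1.9 -5.9 -3.4] [ -0.4  20.2 123.4 153.6  14.4 -69.7] [-180.   -49.7    7.9]
wrist 0.56 [345.5, 195.4] q 16.3 r 0.0769
scene 0.85 [311.1, 239.3] q 15.7 r 0.0727
9.95 [-0.0264  0.0121  0.2457] phi -9.7 r 0.0717 F [ 2.1 -4.7 -4. ] [ -0.4  20.2 123.4 153.6  14.5 -69.7] [-180.   -49.7    7.9]
```

View pics/w3c.png

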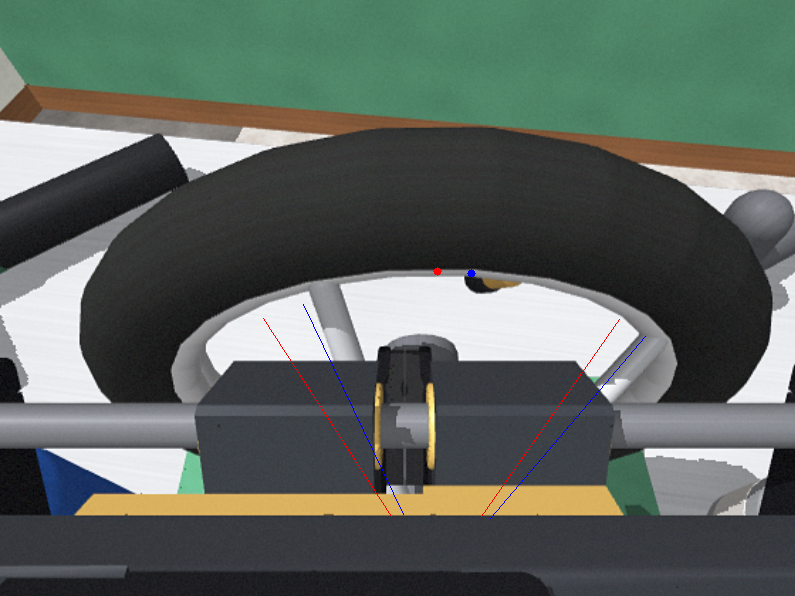

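The valve tip is at (478,283), just past the 10° mark, and the networks give about 16°. So q is about 15°, and I push on by about 12° before measuring again.

```bash
python3 - <<'E'
from h import *
arc([-13,-17,-22],x=-.0265)
E
```

```text
{"tx":-0.001,"ty":-0.010,"tz":0.001,"rx":-0.000,"ry":0.001,"rz":0.000,"jaw":1}
{"tx":-0.004,"ty":-0.022,"tz":0.003,"rx":-0.000,"ry":0.001,"rz":0.000,"jaw":1}
{"tx":-0.007,"ty":-0.037,"tz":0.006,"rx":-0.000,"ry":0.001,"rz":0.000,"jaw":1}
```

Call:
apply_moves:
  commands:
    - {"tx": -0.001, "ty": -0.01, "tz": 0.001, "rx": 0, "ry": 0, "rz": 0, "jaw": 1}
    - {"tx": -0.004, "ty": -0.022, "tz": 0.003, "rx": 0, "ry": 0, "rz": 0, "jaw": 1}
    - {"tx": -0.007, "ty": -0.037, "tz": 0.006, "rx": 0, "ry": 0, "rz": 0, "jaw": 1}
    - {"tx": -0.007, "ty": -0.037, "tz": 0.006, "rx": 0, "ry": 0, "rz": 0, "jaw": 1}
    - {"tx": -0.007, "ty": -0.037, "tz": 0.006, "rx": 0, "ry": 0, "rz": 0, "jaw": 1}

```text
time_s: 10.5
position: [0.5734, 0.1555, 0.2422]
orientation: [-179.9, -49.8, 7.9]
wrist_force: [2.8, -6.7, -3.2]
width: 0.003
grasp_force: 2.7
```

```bash
python3 - <<'E'
from h import *
st(); valveq(2)
E
```

```text
10.5 [-0.0262  0.0269  0.2422] phi -21.8 r 0.0724 F [ 2.8 -6.7 -3.2] [  2.   20.9 123.2 161.4  14.4 -75.8] [-179.9  -49.8    7.9]
wrist 0.83 [343.4, 187.1] q 3.2 r 0.0787
wrist 0.64 [342.3, 190.3] q 3.1 r 0.076
scene 0.75 [316.5, 241.4] q 5.8 r 0.0697
scene 0.93 [315.6, 240.8] q 7.4 r 0.0711
```

Call:
apply_moves:
  commands:
    - {"tx": -0.002, "ty": -0.006, "tz": 0.001, "rx": 0, "ry": 0, "rz": 0, "jaw": 1}
    - {"tx": -0.003, "ty": -0.01, "tz": 0.002, "rx": 0, "ry": 0, "rz": 0, "jaw": 1}
    - {"tx": -0.003, "ty": -0.01, "tz": 0.002, "rx": 0, "ry": 0, "rz": 0, "jaw": 1}
    - {"tx": -0.003, "ty": 0.01, "tz": 0.002, "rx": 0, "ry": 0, "rz": 0, "jaw": 1}
    - {"tx": -0.003, "ty": 0.01, "tz": -0.1, "rx": 0, "ry": 0, "rz": 0, "jaw": 1}
    - {"tx": -0.003, "ty": 0.01, "tz": -0.2, "rx": 0, "ry": 0, "rz": 0, "jaw": 1}
    - {"tx": -0.003, "ty": 0.01, "tz": -0.3, "rx": 0, "ry": 0, "rz": 0, "jaw": 1}
    - {"tx": -0.003, "ty": 0.01, "tz": -0.3, "rx": 0, "ry": 0, "rz": 0, "jaw": 1}

```text
time_s: 11.9
position: [0.4947, 0.1453, 0.309]
orientation: [-179.2, -49.9, 8.1]
wrist_force: [0.4, 0.9, -0.9]
width: 0.0
grasp_force: 0.0
```

Call:
apply_moves:
  commands:
    - {"tx": 0.1, "ty": 0, "tz": -0.03, "rx": 0, "ry": 0, "rz": 0, "jaw": 1}
    - {"tx": 0.16, "ty": 0, "tz": -0.05, "rx": 0, "ry": 0, "rz": 0, "jaw": 1}
    - {"tx": 0.16, "ty": 0, "tz": -0.05, "rx": 0, "ry": 0, "rz": 0, "jaw": 1}
    - {"tx": 0.16, "ty": 0, "tz": -0.05, "rx": 0, "ry": 0, "rz": 0, "jaw": 1}
    - {"tx": 0.16, "ty": 0, "tz": -0.05, "rx": 0, "ry": 0, "rz": 0, "jaw": 1}
    - {"tx": 0.16, "ty": 0, "tz": -0.05, "rx": 0, "ry": 0, "rz": 0, "jaw": 1}

```text
time_s: 12.5
position: [0.5188, 0.1528, 0.3646]
orientation: [-178.5, -49.9, 8.2]
wrist_force: [-0.1, -0.1, -0.5]
width: 0.005
grasp_force: 0.0
```

```bash
python3 - <<'E'
from h import *
st(); valveq(3); st()
cal=robot.get_calibration('wrist'); im=snap('wrist','w4.png')
f=1.42
im=cv2.resize(im[:,:,::-1],None,fx=f,fy=f)
for q,c in ((0,(0,0,255)),(6,(255,0,0))):
    for k in (36,252,324):
        p=proj(cal,[s2w(sp(q+k,r)) for r in (.03,.106)])*f
        cv2.line(im,*[tuple(int(v) for v in x) for x in p],c,1)
    a=np.radians(q);p=proj(cal,s2w((.014,-.078*np.sin(a),.175+.078*np.cos(a))))[0]*f
    cv2.circle(im,tuple(int(v) for v in p),3,c,-1)
cv2.imwrite('pics/w4c.png',im)
E
```

```text
12.5 [-0.0807  0.0316  0.3646] phi -9.5 r 0.1922 F [-0.1 -0.1 -0.5] [1.000e-01 1.300e+00 1.199e+02 3.960e+01 1.210e+01 4.580e+01] [-178.5  -49.9    8.2]
wrist 0.8 [326.6, 222.4] q 1.6 r 0.077
wrist 0.82 [325.5, 224.2] q 1.0 r 0.079
wrist 0.79 [326.1, 222.7] q 1.0 r 0.0763
scene 0.77 [318.0, 242.4] q 2.9 r 0.0675
scene 0.64 [316.1, 244.9] q 7.5 r 0.0543
scene 0.61 [317.5, 245.5] q 4.0 r 0.0536
top 0.7 [243.4, 160.5] q -163.6 r 0.0336
13.4 [-0.0795  0.0309  0.3636] phi -9.3 r 0.1911 F [0.1 0.4 0.1] [  0.    1.5 119.9  40.1  12.   45.2] [-178.5  -49.8    8.1]
```

View pics/w4c.png

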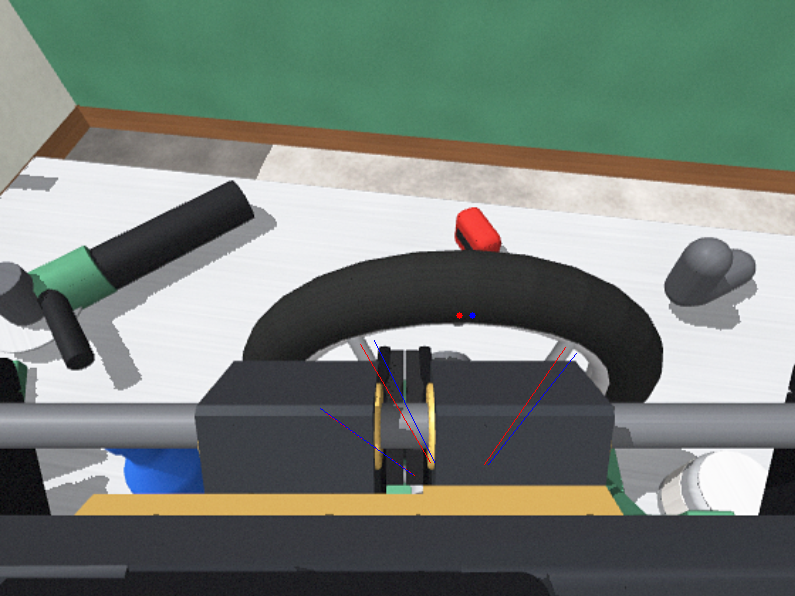

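The left spoke (358,345), right spoke (562,345) and valve cap (459,322) all lie on the q = 0 overlay, and the wrist network gives about 1°. The arm is clear and at rest, so I'm handing in.

```bash
python3 -c "
from h import *
print(robot.finish_job())"
```

```text
the job is handed in; nothing more can be done
None
```

I turned the wheel counter-clockwise with two spoke pushes until the valve measured within about 1° of straight up (wrist camera; the less reliable scene-camera readings gave 3–7°), then withdrew the arm and handed the job in; `finish_job` returned no verdict.

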